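Hang the cutting board on the swinging drop hook

TASK

Lift the pale cutting board out of the rack and hang it by its round hole on the drop hook that is swinging under the stand's bar. With the board in hand, first let the hook come to rest leaning gently against the board's face, then slip the hole over its tip, lower until you feel the hook carry the board's weight, and only then let go, leaving the board hanging still; treat the hook gently throughout and leave everything else where it is.

Things in the scene. Friction and masses are not known exactly. Their poses are not given: they have to be found in the camera images.
- board_center (a point): Centre of the pale cutting board (the one to hang): upright panel 12 mm thick (x axis), 210 mm wide (y), 170 mm high (z, up), 0.2 to 0.3 kg. Stands loosely in a slot of the rack, bottom edge 15 mm above the table. Grip it firmly across its thickness by the top edge, 70 to 80 mm from its middle line towards its -y, clear of hook and bar; it may sag in the grip.
- board_hole (a point): Centre of the round through hole, 36 mm across, on the pale board's middle line, 40 mm below its top edge, 130 mm above its bottom edge. Same axes as board_center. The board goes on the hook from the stand's -x side, faces square to the stand's x, until tip and bowl have passed through the hole; it then hangs with the top of the hole in the bowl.
- rack: Fixed board rack: wooden base 170 mm (x) by 200 mm (y), 15 mm thick, origin under its centre. Two slots along y at x = -45 and +45 mm, one board in each, between wire loops 130 mm long that reach 79 mm above the table, 14 mm apart inside.
- walnut_board_center (a point): Centre of the dark walnut board in the rack's other slot, 12 x 190 x 145 mm (axes as the pale board): leave it there.
- mill: Dark wooden pepper mill, 54 mm across, 180 mm high; origin under its centre.
- oil: Green oil bottle, 60 mm across, 210 mm high; origin under its centre.
- salt_bowl: White bowl, 100 mm across, 45 mm high; origin under its centre.
- tin: Red-labelled tin, 74 mm across, 110 mm high; origin under its centre.
- spoon: Wooden spoon lying on the table, 280 mm long; origin under its middle.
- stand: Fixed hanging stand; origin on the table right under the hook's swivel. Its telescopic post is clamped at a height nobody has measured: the swivel is 395 to 415 mm above the table. The 13 mm bar, 19 mm above the swivel, runs from 16 mm to its -y side to the post 280 mm to its +y side; a ladle and a spatula hang fixed under the bar 140 to 255 mm to the +y side, from 110 mm up.
- hook (a joint): Fore-and-aft angle of the drop hook about its swivel (8 mm rod, 0.16 kg, almost undamped), starting 0.3 to 0.45: 0 = shank plumb, + when its bowl is towards the stand's -x, - towards +x. Empty, it rests at about +0.06. J with the tip on the -x side; inner bottom of the bowl 191 mm below the swivel and right under it when plumb; 0.1 N moves the tip 20 mm.
- swivel (a joint): Sideways angle of the same hook, starting 0.12 to 0.22: 0 = plumb, + when its bowl is towards the stand's +y. It does not twist. In the stand's axes, hook plumb: rod of the shank at x = +19 mm (at x = 0 in its upper half), underside of the bowl 199 mm below the swivel, 10 mm ball tip at x = -19 mm, its top 172 mm below the swivel; inside the J is 30 mm wide and 19 mm deep.
There are look-alikes about, which are no part of the job. Leave any purple or turquoise look-alike of the part that bears board_center alone.

How it is judged:
On the way, in this order (a step that is already met when the one before it is completed fails the run):
1. the pale board is lifted clear of the rack (height (world z) of board_hole above 0.215 m and contact force between the fingers and board above 1 N), for 0.1 s.
2. the hook, not yet in the hole, has come to rest leaning against the held board (contact force between board and hook above 0.05 N and value of joint hook below -0.03 rad and velocity of joint hook between -0.25 and 0.25 rad/s and velocity of joint swivel between -0.25 and 0.25 rad/s), for 0.4 s.
3. the hook, through the hole, carries weight of the board while the board is still held (contact force between board and hook above 1.2 N and horizontal distance between board_hole and stand below 0.02 m and z of board_hole in the frame of hook below -0.203 m and contact force between the fingers and board above 1 N), for 0.3 s.
At the end, for the whole second after the job is handed in: the pale board hangs from the hook by its hole (its weight on the hook, top of the hole down in the bowl within 6 mm, hole within 20 mm of plumb under the swivel), let go, upright within 0.15 rad, the hook within 0.12 rad of plumb, the board slower than 0.06 m/s (contact force between board and hook above 1.2 N and horizontal distance between board_hole and stand below 0.02 m and z of board_hole in the frame of hook below -0.203 m and contact force between the fingers and board below 0.05 N and angle between board_hole's own z axis and vertical below 0.15 rad and value of joint hook between -0.12 and 0.12 rad and value of joint swivel between -0.12 and 0.12 rad and linear speed of board below 0.06 m/s); the robot touches nothing.
It fails at once if the hook is struck or pressed with more than 12 N (contact force between hook and anything else above 12 N).
It fails at once if the stand is pressed with more than 15 N (contact force between stand and anything else above 15 N).
It fails at once if a bystander is moved by more than 15 mm (distance of any of walnut_board_center, mill, oil, salt_bowl, tin, spoon from where it was at the start of the episode above 0.015 m).
It also fails if it takes over 72 s, if anything falls off the work surface, if the arm or the gripper's body presses on something with over 40 N, if the wrist force passes 120 N, or if a joint passes its speed limit or range.

ROBOT

A 6-joint arm with a two-finger parallel gripper is mounted at the origin on the work surface. World frame = base frame: x ahead of the robot, y to its left, z up, the work surface at z = 0. Lengths are in m, angles in rad, forces in N, time in s.
With the tool pointing down it reaches from about 0.35 to 0.775 m from the base axis. Payload 5.5 kg.
Tool frame: the origin (TCP) lies at the very end of the fingers, on their centre line; the grasp point (between the pads) lies 19 mm behind it; z points along the fingers, y is the line along which they close (so a half turn about z gives the same grasp; the last joint's range is limited). The gripper opens to 85 mm and grips with 20 to 120 N. Pads are 22 mm wide; open, the fingers measure 114 mm over their backs; the gripper's body (76 mm by 85 mm) begins 54 mm behind the grasp point. The pads swing forward as they close: fully open they stand 13 mm farther back than shut.
Start: joints at [-1.318, 0.313, 0.046, 1.304, 0, 1.431], TCP at [0.22, -0.531, 0.21] pointing down, gripper open.
Joint ranges: [-2.76, 2.76], [-0.86, 1.69], [-1.03, 1.26], [-2.2, 2.34], [-1.47, 1.5], [-3.14, 3.14]. Speed limits (rad/s): [2.57, 2.57, 3.14, 3.14, 3.14, 3.14].

INTERFACE

Orientations are given as a unit quaternion [w, x, y, z].
In Python, from workcell import env, cams, ticket, spotter gives the robot as it stands.
- The arm moves only by the tool jog_arm, never from a script. Its argument "increments" is a list that holds one entry, the list of rows, each a list of 7 numbers: the shift along the tool's x, y, z in units of 0.25 m (1.0 is 0.25 m), then the turn, a rotation vector about the tool's x, y, z in units of 180 degrees (1.0 is 180 degrees), then the closure in counts, from 0 (fully open) to 255 (shut). A call has 1 to 20 rows; each row shifts and turns the commanded pose from where the row before left it, along the tool's axes as they then stand; what a row does not reach is not made up. A row lasts 1/10 s, in which the tool goes at most 50 mm and 8.59 degrees, less where a joint would pass 70% of its speed; a pose out of reach is approached as far as the arm can. A call with a number of a shift or a turn outside -1 to 1 is refused whole. A call with a gripper value outside its range is refused whole. The fingers move at their own pace and stop on an object; "force" is the grip in N (left out, the last holds). Time passes only in rows, so rows that do not move let the fingers close. It gives the time, the measured TCP pose, the force, the opening and the grip force at its end, in the units of the state.
- env.get_state(): the state, without advancing time (a new reading comes with each control period).
- cams.read_camera(name): name is "scene" or "top"; returns a dict with "pixels" (420x560x3 uint8, red, green, blue), "fx", "fy", "cx", "cy" (pixels), "k1" (the pictures are not rectified: a ray, as slopes to the right and down, at radius r is drawn at 1 + k1 r^2 times it, then the intrinsics apply), "xyz" and "attitude" of the camera in the world. Camera axes: x right, y down, z forward; pixel columns grow to the right and rows downward; lengths in m; the calibration is good to about 2 mm. A picture is of the moment at which its call begins. There is no depth.
- ticket.hand_in(): hands the job in; it is judged then, once.
Trained networks look in the newest picture that a camera, given by its name, has taken for a name from the list of things; names that differ only in an ending like _2 or _b are one class to them, and where a whole thing is asked for, a point or a joint stands for the part that bears it (a point fixed in the world has none). Each returns a list of dicts, best first, with "conf" (0 to 1); they miss things now and then, are a little off and sometimes report something else, mostly with a low value. They report only what shows in the picture. A call takes as long as a camera call. They do not tell look-alikes from the thing itself.
- spotter.find_in(target, camera): "uv" ([column, row] in pixels, amid what is visible of it).
- spotter.cut_out(target, camera): "region" (420x560 bool, what is visible of it) and "uv" ([column, row] in pixels, amid what is visible of it).
- spotter.landmark_of(target, camera): "uv" ([column, row] in pixels: a listed point, or the origin of a listed thing).
The state is a dict: "clock": time; "joint_pos": joint angles; "qvel": joint speeds; "tau": joint torques, N m; "tcp_pos": TCP position; "orientation": TCP orientation; "wrist_force": force on the tool from outside, world axes, zero at the start; "ft_torque": the same for the moment, N m; "finger_gap": finger opening in m; "grip_force": force on a finger pad.
Only numpy, scipy, OpenCV 4.12 (cv2) and the standard library are available. Lean on these libraries where they do the work, as an engineer would, in place of code of your own. Each camera call takes 0.05 s, during which the arm holds its last target. There are 200 camera calls.

## Working session

There is one attempt and no reset: what is moved stays moved. The work goes in short steps, Python scripts to look and compute and a tool call to move; the robot and the scene stay as the last step left them, time stands still between calls to the robot, and variables do not carry over. Pictures are saved under pics/ and viewed, at most 10 in all, crops included, and the job is handed in when it is done.

Besides the shell and the picture viewer there is one more tool, called after ">>>" by a JSON object that holds its "name" and its "arguments". jog_arm: Moves the arm, as the interface text tells. Shifts and turns lie within -1 to 1; 1 stands for 0.25 m of shift or 180 degrees of turn. Its arguments: {"type":"object","properties":{"increments":{"type":"array"},"force":{"type":"number"}},"required":["increments"]}

```bash
ls; mkdir -p pics
cat > h.py <<'E'
import numpy as np, cv2
from scipy.spatial.transform import Rotation as R
from workcell import env, cams, ticket, spotter
def q2R(q): return R.from_quat([q[1],q[2],q[3],q[0]]).as_matrix()
def cam(n):
    c=cams.read_camera(n); a=np.array(c["attitude"],float)
    c["R"]=a if a.shape==(3,3) else q2R(a); c["p"]=np.array(c["xyz"],float); return c
def K(c): return np.array([[c["fx"],0,c["cx"]],[0,c["fy"],c["cy"]],[0,0,1.]])
def D(c): return np.array([c["k1"],0,0,0,0.])
def ray(c,uv):
    u=cv2.undistortPoints(np.array([[uv]],float),K(c),D(c))[0,0]
    d=c["R"]@np.array([u[0],u[1],1.]); return d/np.linalg.norm(d)
def proj(c,P):
    P=(np.atleast_2d(P)-c["p"])@c["R"]
    return cv2.projectPoints(P,np.zeros(3),np.zeros(3),K(c),D(c))[0][:,0]
def onz(c,uv,z):
    d=ray(c,uv); return c["p"]+d*(z-c["p"][2])/d[2]
def tri(obs):
    A=0;b=0
    for c,uv in obs:
        d=ray(c,uv);M=np.eye(3)-np.outer(d,d);A=A+M;b=b+M@c["p"]
    x=np.linalg.solve(A,b); return x,[np.linalg.norm(proj(c,x)[0]-uv) for c,uv in obs]
E
python3 - <<'E'
from h import *
s=cam("scene");t=cam("top")
for n,c in(("scene",s),("top",t)):
    cv2.imwrite(f"pics/{n}0.png",c["pixels"][:,:,::-1]); print(n,c["p"],c["attitude"],c["fx"],c["k1"])
for k in ["board_center","board_hole","rack","walnut_board_center","stand","hook","swivel","mill","oil","salt_bowl","tin","spoon"]:
    for n in("scene","top"):
        print(k,n,[(np.round(d["uv"],1).tolist(),round(d["conf"],2)) for d in spotter.landmark_of(k,n)][:4])
print(env.get_state())
E
```

```text
pics
scene [1.29830187 0.53701295 1.62174996] [-0.12811862  0.42379785  0.85301519 -0.27630795] 534.9325049852999 -0.05854803999579135
top [ 0.43378518 -0.08367681  1.47086406] [ 0.02047986 -0.70612861  0.70696185 -0.03417455] 434.9548482006123 -0.053671490204734135
board_center scene [([266.2, 167.8], 0.95), ([195.9, 177.5], 0.82), ([246.6, 210.1], 0.71)]
board_center top [([400.6, 228.3], 0.83), ([322.4, 227.9], 0.56)]
board_hole scene [([244.3, 198.2], 0.97), ([192.5, 168.4], 0.9), ([266.1, 162.1], 0.65)]
board_hole top [([402.2, 227.6], 0.94), ([323.0, 230.8], 0.89), ([346.6, 294.5], 0.83)]
rack scene [([239.7, 233.3], 0.95)]
rack top [([323.1, 217.9], 0.84), ([160.6, 284.3], 0.68)]
walnut_board_center scene [([226.1, 224.7], 0.92)]
walnut_board_center top [([324.6, 201.9], 0.67), ([283.5, 143.6], 0.24)]
stand scene []
stand top []Traceback (most recent call last):
  File "<stdin>", line 7, in <module>
ValueError: it knows: board_center, board_hole, mill, oil, rack, salt_bowl, spoon, stand, tin, walnut_board_center
```

View pics/scene0.png

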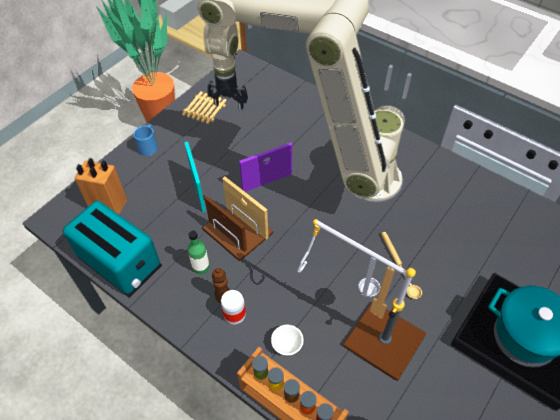

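View pics/top0.png

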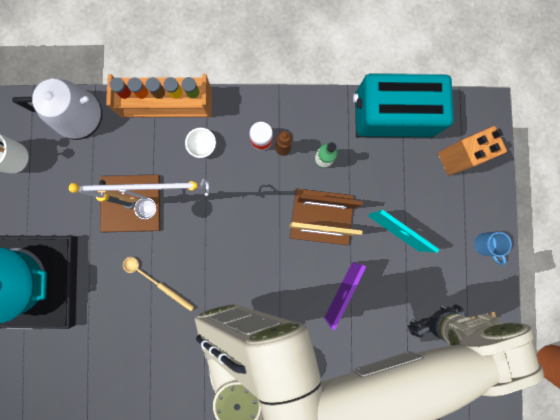

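Run:
```python
from h import *
s=cam("scene");t=cam("top")
f=lambda c,x,y,w,h,k:cv2.resize(c["pixels"][y:y+h,x:x+w,::-1],None,fx=k,fy=k,interpolation=cv2.INTER_CUBIC)
a=np.hstack([f(s,195,160,80,60,5),f(t,285,180,80,60,5)])
b=np.hstack([f(s,285,210,80,60,5),f(t,165,160,80,60,5)])
cv2.imwrite("pics/z1.png",np.vstack([a,b]))
for n in("scene","top"):
    for k in("rack","stand","salt_bowl"):
        print(n,k,[(np.round(d["uv"],1).tolist(),round(d["conf"],2)) for d in spotter.landmark_of(k,n)][:3])
    for d in spotter.cut_out("stand",n)[:2]:
        ys,xs=np.nonzero(d["region"]);print("stand",d["conf"],xs.min(),xs.max(),ys.min(),ys.max())
st=env.get_state();print({k:np.round(v,3).tolist() for k,v in st.items()}); print(q2R(st["orientation"]).round(3))
```

```text
scene rack [([401.8, 266.1], 0.74), ([236.9, 232.9], 0.58)]
scene stand []
scene salt_bowl [([284.3, 346.1], 0.63)]
stand 0.86 296 424 220 379
stand 0.56 383 421 233 298
top rack [([323.7, 219.3], 0.8)]
top stand []
top salt_bowl [([203.5, 144.0], 0.57)]
stand 0.86 70 212 166 231
{'clock': 1.1, 'joint_pos': [-1.318, 0.313, 0.046, 1.304, 0.0, 1.431], 'qvel': [-0.0, 0.001, -0.0, 0.0, -0.0, -0.003], 'tau': [0.0, -48.048, 29.882, 0.0, -0.0, 0.0], 'tcp_pos': [0.22, -0.531, 0.21], 'orientation': [0.0, 0.981, 0.195, 0.0], 'wrist_force': [-0.753, -0.1, -0.695], 'ft_torque': [0.01, 0.013, -0.01], 'grip_force': 0.0, 'finger_gap': 0.085}
[[ 0.924  0.383  0.   ]
 [ 0.383 -0.924 -0.   ]
 [-0.     0.    -1.   ]]
```

View pics/z1.png

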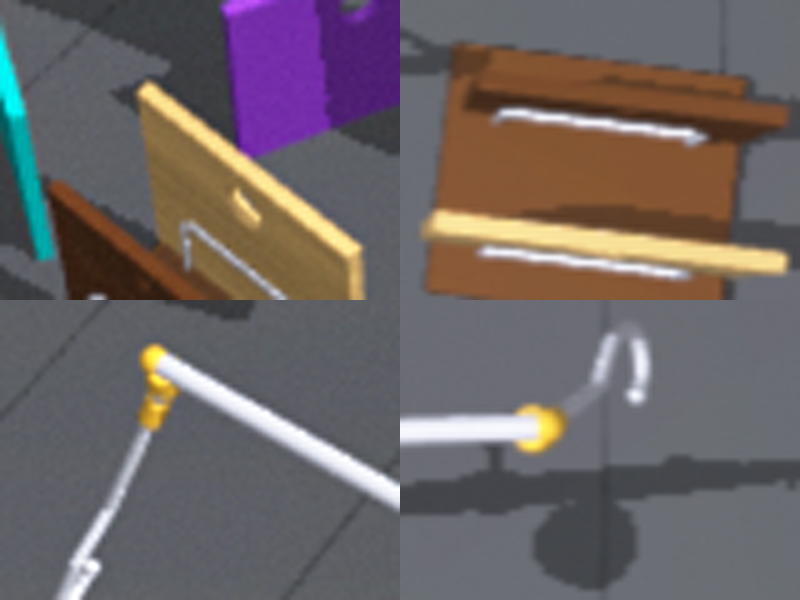

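Run:
```python
from h import *
s=cam("scene");t=cam("top")
def T(n,a,b): 
    x,e=tri([(s,np.array(a)),(t,np.array(b))]);print(n,x.round(4),np.round(e,1));return x
A=T("board -y",(224.5,178.5),(362,232.5));B=T("board +y",(267,211),(290.3,225.5))
d=B-A;print(np.linalg.norm(d),"yaw",np.degrees(np.arctan2(-d[0],d[1])))
for uv,n in(((362,232.5),'-y'),((290.3,225.5),'+y')): print("top@.185",onz(t,uv,.185).round(4))
for uv,n in(((224.5,178.5),'-y'),((267,211),'+y')): print("scene@.185",onz(s,uv,.185).round(4))
P=T("bar tip",(315.6,221.4),(193,185.6));Q=T("bar post",(410,271),(73,188))
d=Q-P;print(np.linalg.norm(d),"yaw",np.degrees(np.arctan2(-d[0],d[1])))
print("rack",onz(t,(323.7,219.3),0).round(3))
# colour centroid lines: bar in top, board top face
for c,n in((t,"top"),(s,"scene")):
    im=cv2.cvtColor(c["pixels"],cv2.COLOR_RGB2HSV)
    m=((im[...,0]>12)&(im[...,0]<28)&(im[...,1]>70)&(im[...,2]>150)).astype(np.uint8)
    N,l,st,ce=cv2.connectedComponentsWithStats(m)
    for i in range(1,N):
        if st[i,4]>25: print(n,st[i],ce[i].round(1), cv2.minAreaRect(np.argwhere(l==i)[:,::-1].astype(np.float32)))
```

```text
board -y [ 0.4566 -0.3589  0.1782] [1.3 1.6]
board +y [ 0.4795 -0.1474  0.1808] [0.4 0.5]
0.21280301050503908 yaw -6.184934871013304
top@.185 [ 0.459  -0.3614  0.185 ]
top@.185 [ 0.4802 -0.1483  0.185 ]
scene@.185 [ 0.4585 -0.3504  0.185 ]
scene@.185 [ 0.4812 -0.1442  0.185 ]
bar tip [0.5676 0.0986 0.4274] [0.2 0.2]
bar post [0.5601 0.3838 0.4423] [0.3 0.3]
0.2856472051350613 yaw 1.4964684639686667
rack [ 0.508 -0.271  0.   ]
top [106  74   6  31 111] [108.5  89.9] ((108.50079345703125, 88.98003387451172), (4.116708278656006, 30.13590431213379), 2.2906100749969482)
top [ 114   74   93   43 1982] [166.1 103.1] ((160.0, 95.0), (42.0, 92.0), 90.0)
top [157  77  10   9  42] [161.1  79.4] ((161.5, 81.0), (8.0, 9.0), 90.0)
top [122  78   8   6  30] [125.3  79.8] ((125.5, 80.5), (5.0, 7.0), 90.0)
top [140  78   8   7  30] [143.4  80.1] ((143.5, 81.0), (6.0, 7.0), 90.0)
top [ 439  126   68   45 1228] [472.8 149.3] ((471.54315185546875, 150.7672119140625), (28.887414932250977, 64.73406982421875), 66.80140686035156)
top [188 181  10  13  73] [192.7 186.9] ((192.5, 187.0), (12.0, 9.0), 90.0)
to
[... 1678 characters left out ...]
91.7 248.5] ((391.7000732421875, 248.9000244140625), (38.9075813293457, 4.919349670410156), 63.43495178222656)
scene [406 268  10   9  62] [410.4 272.1] ((410.5, 272.0), (8.0, 9.0), 90.0)
scene [407 284  15  15 170] [414.  291.4] ((414.20001220703125, 291.4000244140625), (14.546475410461426, 13.28156566619873), 18.43494987487793)
scene [393 298  12  15  98] [397.8 305.4] ((398.5, 305.0), (14.0, 11.0), 90.0)
scene [ 238  347  110   73 1881] [279.4 391.9] ((289.6575927734375, 396.73480224609375), (113.86669921875, 44.60267639160156), 35.90972137451172)
scene [309 410   7  10  32] [313.2 414.8] ((314.0081787109375, 414.9097900390625), (6.273807525634766, 7.8102498054504395), 50.194427490234375)
```

```bash
cat > plan.py <<'E'
from h import *
def Rt(yaw,roll=0): # tool y along board +x axis at world yaw (deg), roll about board x axis
    a=np.radians(yaw); bx=np.array([np.cos(a),np.sin(a),0]); z=np.array([0,0,-1.])
    M=np.column_stack([np.cross(bx,z),bx,z])
    return R.from_rotvec(bx*np.radians(roll)).as_matrix()@M
def rows(wps,grip,p=None,M=None):
    """wps: (pos,Rot,nrows)"""
    st=env.get_state()
    if p is None: p=np.array(st["tcp_pos"]);M=q2R(st["orientation"])
    p=p.copy();out=[]
    for q,N,n in wps:
        for i in range(n):
            k=n-i
            dp=M.T@((np.array(q)-p)/k)/0.25
            rv=R.from_matrix(M.T@N).as_rotvec()/k/np.pi
            dp=dp.round(3);rv=rv.round(4)
            p=p+M@dp*0.25; M=M@R.from_rotvec(rv*np.pi).as_matrix()
            out.append([float(x)+0. for x in dp]+[float(x)+0. for x in rv]+[grip])
    print(str(out).replace(" ","").replace("-0.0,","0,").replace("0.0,","0,")); print("end",p.round(4))
E
python3 - <<'E'
from plan import *
st=env.get_state();p=np.array(st["tcp_pos"]);M0=q2R(st["orientation"])
M=Rt(-6.3); g=np.array([.4612,-.329,.26])
rows([(p+[0,0,.05],M0,1),(g,M,9),(g*[1,1,0]+[0,0,.21],M,2)],120)
E
```

```text
[[0,0,-0.2,0,0,0,120],[0.133,-0.042,0,0,0,-0.0378,120],[0.138,-0.026,0,0,0,-0.0378,120],[0.14,-0.009,0,0,0,-0.0378,120],[0.14,0.007,0,0,0,-0.0378,120],[0.138,0.024,0,0,0,-0.0378,120],[0.134,0.04,0,0,0,-0.0377,120],[0.128,0.055,-0.001,0,0,-0.0378,120],[0.121,0.07,0,0,0,-0.0377,120],[0.112,0.083,-0.001,0,0,-0.0378,120],[0,0,0.1,0,0,0,120],[0,0,0.1,0,0,0,120]]
end [ 0.4611 -0.329   0.2101]
```

>>> {"name": "jog_arm", "arguments": {"increments": [[[0,0,-0.2,0,0,0,120],[0.133,-0.042,0,0,0,-0.0378,120],[0.138,-0.026,0,0,0,-0.0378,120],[0.14,-0.009,0,0,0,-0.0378,120],[0.14,0.007,0,0,0,-0.0378,120],[0.138,0.024,0,0,0,-0.0378,120],[0.134,0.04,0,0,0,-0.0377,120],[0.128,0.055,-0.001,0,0,-0.0378,120],[0.121,0.07,0,0,0,-0.0377,120],[0.112,0.083,-0.001,0,0,-0.0378,120],[0,0,0.1,0,0,0,120],[0,0,0.1,0,0,0,120],[0,0,0,0,0,0,120],[0,0,0,0,0,0,120]]], "force": 60}}

```text
clock: 2.6
tcp_pos: [0.4609, -0.3287, 0.2102]
orientation: [-0.0, 0.745, 0.667, -0.0]
wrist_force: [0.4, -0.8, 0.2]
finger_gap: 0.0447
grip_force: 0.0
```

Run:
```python
from plan import *
s=cam("scene");t=cam("top")
f=lambda c,x,y,w,h,k:cv2.resize(c["pixels"][y:y+h,x:x+w,::-1],None,fx=k,fy=k,interpolation=cv2.INTER_CUBIC)
cv2.imwrite("pics/z2.png",np.hstack([f(s,170,60,130,160,3),f(t,270,150,130,160,3)]))
st=env.get_state();print(st["clock"],np.round(st["tcp_pos"],4),st["finger_gap"],np.round(st["joint_pos"],3),q2R(st["orientation"]).round(3).tolist(),st["wrist_force"])
```

```text
2.7 [ 0.4615 -0.3297  0.2116] 0.04549539464427067 [-0.762  0.295  0.026  1.3   -0.     0.919] [[0.11, 0.994, 0.001], [0.994, -0.11, -0.001], [-0.001, 0.002, -1.0]] [-0.4605989   0.30931892 -0.93099835]
```

View pics/z2.png

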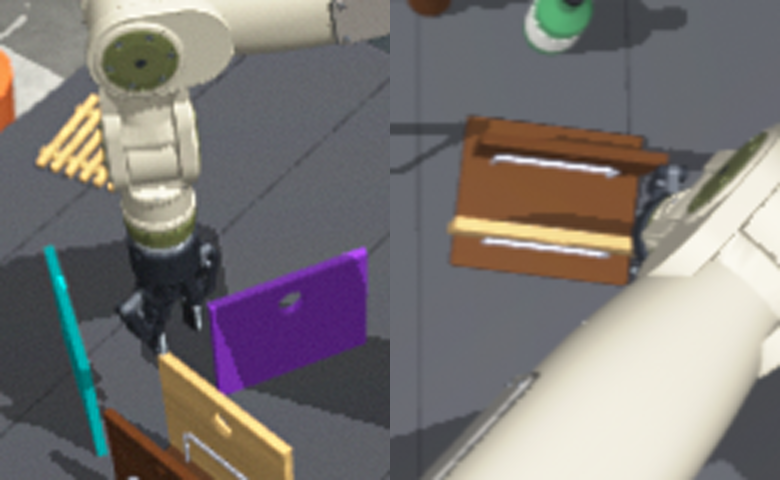

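>>> {"name": "jog_arm", "arguments": {"increments": [[[0,0,0.062,0,0,0,120],[0,0,0.062,0,0,0,120],[0,0,0.062,0,0,0,120],[0,0,0.062,0,0,0,120],[0,0,0,0,0,0,120],[0,0,0,0,0,0,255],[0,0,0,0,0,0,255],[0,0,0,0,0,0,255],[0,0,0,0,0,0,255],[0,0,0,0,0,0,255],[0,0,0,0,0,0,255]]], "force": 110}}

```text
clock: 3.8
tcp_pos: [0.462, -0.3299, 0.1501]
orientation: [0.002, 0.745, 0.667, -0.0]
wrist_force: [-0.4, 0.2, 5.0]
finger_gap: 0.0089
grip_force: 109.5
```

>>> {"name": "jog_arm", "arguments": {"increments": [[[0,0,-0.03,0,0,0,255],[0,0,-0.08,0,0,0,255],[0,0,-0.08,0,0,0,255],[0,0,-0.08,0,0,0,255],[0,0,-0.08,0,0,0,255],[0,0,-0.08,0,0,0,255],[0,0,-0.08,0,0,0,255],[0,0,-0.05,0,0,0,255],[0,0,0,0,0,0,255],[0,0,0,0,0,0,255]]]}}

```text
clock: 4.8
tcp_pos: [0.461, -0.3289, 0.2877]
orientation: [-0.0, 0.745, 0.667, -0.0]
wrist_force: [0.7, 0.3, -3.3]
finger_gap: 0.009
grip_force: 108.3
```

Run:
```python
from plan import *
s=cam("scene");t=cam("top")
f=lambda c,x,y,w,h,k:cv2.resize(c["pixels"][y:y+h,x:x+w,::-1],None,fx=k,fy=k,interpolation=cv2.INTER_CUBIC)
cv2.imwrite("pics/z3.png",np.hstack([f(s,180,80,190,200,3)[:, :400],f(t,165,140,200,140,3)[:400,:400] if 0 else cv2.copyMakeBorder(f(t,275,170,133,150,3),0,150,0,0,0)]))
st=env.get_state();print(st["clock"],np.round(st["tcp_pos"],4),st["finger_gap"],st["grip_force"],np.round(st["wrist_force"],2),np.round(st["ft_torque"],3))
for k in("board_center","board_hole"):
  for n in("scene","top"):
    print(k,n,[(np.round(d["uv"],1).tolist(),round(d["conf"],2)) for d in spotter.landmark_of(k,n)][:4])
# predicted
M=q2R(st["orientation"]);by=np.array([.11,.994,0])
for nm,P in(("hole",np.array(st["tcp_pos"])+by*.076+[0,0,-.005]),): print(nm,P.round(3),proj(s,P).round(1),proj(t,P).round(1))
```

```text
4.9 [ 0.4607 -0.3285  0.2869] 0.00921585486859732 108.35250735282898 [ 0.34  0.48 -2.62] [-0.251  0.02  -0.048]
board_center scene [([193.2, 176.5], 0.9)]
board_center top [([326.7, 228.3], 0.74)]
board_hole scene [([266.4, 163.9], 0.67), ([195.0, 166.3], 0.6), ([239.5, 175.5], 0.57)]
board_hole top [([330.3, 226.7], 0.96), ([204.4, 143.6], 0.61)]
hole [ 0.469 -0.253  0.282] [[242.3 175.1]] [[330.2 228.2]]
```

View pics/z3.png

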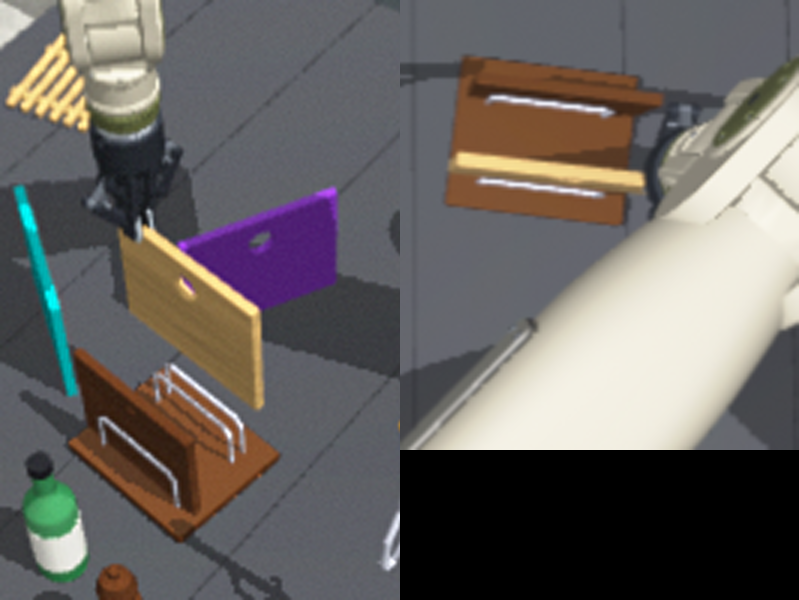

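Run:
```python
from plan import *
s=cam("scene")
st=env.get_state();p=np.array(st["tcp_pos"]);M=q2R(st["orientation"])
bx=M[:,1];by=M[:,0];bz=-M[:,2]
# board axes; grip at (y=-76, z=ztop-18)
im=cv2.cvtColor(s["pixels"],cv2.COLOR_RGB2HSV)
m=((im[...,0]>10)&(im[...,0]<28)&(im[...,1]>60)&(im[...,2]>110)).astype(np.uint8)
m[:,:218]=0;m[:,275:]=0;m[:150]=0;m[220:]=0
m[:, :]=cv2.morphologyEx(m,cv2.MORPH_CLOSE,np.ones((3,3)))
hull_area=m.sum()
from scipy.optimize import minimize
def sil(par):
    r,dy,dz=par;Q=R.from_rotvec(bx*r).as_matrix()
    g=p+bz*.019
    C=[g+Q@(bx*x+by*(y+.076+dy)+bz*(z-.067+dz)) for x in(-.006,.006) for y in(-.105,.105) for z in(-.085,.085)]
    h=cv2.convexHull(proj(s,C).astype(np.float32))
    a=np.zeros((420*4,560*4),np.uint8);cv2.fillConvexPoly(a,np.round(h*4+1.5).astype(np.int32),255)
    return cv2.resize(a,(560,420),interpolation=cv2.INTER_AREA)/255.
def cost(par):
    d=sil(par)-m; d[:178,:235]=0; return (d[150:220,222:275]**2).sum()
best=min(((cost((r,dy,dz)),r,dy,dz) for r in np.arange(-.12,.08,.01) for dy in np.arange(-.012,.013,.003) for dz in np.arange(-.012,.013,.003)))
print(best,cost((0,0,0)),m.sum())
```

```text
(np.float64(266.82188389081125), np.float64(-0.020000000000000046), np.float64(0.0029999999999999957), np.float64(0.0029999999999999957)) 269.77677816224525 1763
```

Run:
```python
from plan import *
M=Rt(1.5); rows([((.45,.027,.281),M,15)],255)
```

```text
[[0.094,-0.013,0.002,0,0,-0.0029,255],[0.094,-0.012,0.002,0,0,-0.0029,255],[0.094,-0.012,0.002,0,0,-0.0029,255],[0.094,-0.011,0.002,0,0,-0.0029,255],[0.094,-0.01,0.002,0,0,-0.0029,255],[0.095,-0.009,0.002,0,0,-0.0029,255],[0.095,-0.008,0.002,0,0,-0.0029,255],[0.095,-0.007,0.002,0,0,-0.0029,255],[0.095,-0.006,0.002,0,0,-0.0029,255],[0.095,-0.006,0.001,0,0,-0.0029,255],[0.095,-0.005,0.002,-0.0001,0,-0.0029,255],[0.095,-0.004,0.001,0,-0.0001,-0.0028,255],[0.094,-0.003,0.002,-0.0001,0,-0.0029,255],[0.095,-0.002,0.001,0,-0.0001,-0.0028,255],[0.094,-0.001,0.002,-0.0001,0,-0.0029,255]]
end [0.45   0.0269 0.281 ]
```

>>> {"name": "jog_arm", "arguments": {"increments": [[[0.03,-0.004,0.001,0,0,-0.001,255],[0.064,-0.009,0.001,0,0,-0.0019,255],[0.094,-0.012,0.002,0,0,-0.0029,255],[0.094,-0.012,0.002,0,0,-0.0029,255],[0.094,-0.011,0.002,0,0,-0.0029,255],[0.094,-0.01,0.002,0,0,-0.0029,255],[0.095,-0.009,0.002,0,0,-0.0029,255],[0.095,-0.008,0.002,0,0,-0.0029,255],[0.095,-0.007,0.002,0,0,-0.0029,255],[0.095,-0.006,0.002,0,0,-0.0029,255],[0.095,-0.006,0.001,0,0,-0.0029,255],[0.095,-0.005,0.002,0,0,-0.0029,255],[0.095,-0.004,0.001,0,0,-0.0028,255],[0.094,-0.003,0.002,0,0,-0.0029,255],[0.065,-0.002,0.001,0,0,-0.0019,255],[0.03,-0.001,0.001,0,0,-0.0009,255],[0,0,0,0,0,0,255]]]}}

```text
clock: 6.85
tcp_pos: [0.4499, 0.0045, 0.2817]
orientation: [0.0, 0.7, 0.714, 0.0]
wrist_force: [-0.3, -0.5, -2.6]
finger_gap: 0.009
grip_force: 108.4
```

Run:
```python
from plan import *
s=cam("scene");t=cam("top")
f=lambda c,x,y,w,h,k:cv2.resize(c["pixels"][y:y+h,x:x+w,::-1],None,fx=k,fy=k,interpolation=cv2.INTER_CUBIC)
cv2.imwrite("pics/z4.png",np.hstack([f(s,250,140,100,150,4),f(t,155,150,100,150,4)]))
st=env.get_state();print(st["clock"],np.round(st["tcp_pos"],4),st["finger_gap"],np.round(st["joint_pos"],3),np.round(st["wrist_force"],2))
p=np.array(st["tcp_pos"]);M=q2R(st["orientation"])
P=p+M[:,0]*.077+[0,0,-.003];print(M.round(3).tolist(),P.round(3),proj(s,P).round(1),proj(t,P).round(1))
for S in([.567,.105,.408],[.567,.115,.408]):print(proj(s,S).round(1),proj(t,S).round(1))
np.save("burst.npy",np.stack([cam(n)["pixels"] for i in range(7) for n in("scene","top")]))
```

```text
6.95 [0.4504 0.0032 0.2817] 0.009121893209087819 [-1.710e-01  5.800e-02 -9.400e-02  1.419e+00 -1.000e-03  1.382e+00] [-1.01 -0.27 -2.57]
[[-0.018, 1.0, 0.0], [1.0, 0.018, -0.001], [-0.001, 0.0, -1.0]] [0.449 0.08  0.279] [[330.2 221.3]] [[208.5 235.7]]
[[317.1 226.5]] [[191.6 186.9]]
[[320.1 228.2]] [[187.6 187. ]]
```

View pics/z4.png

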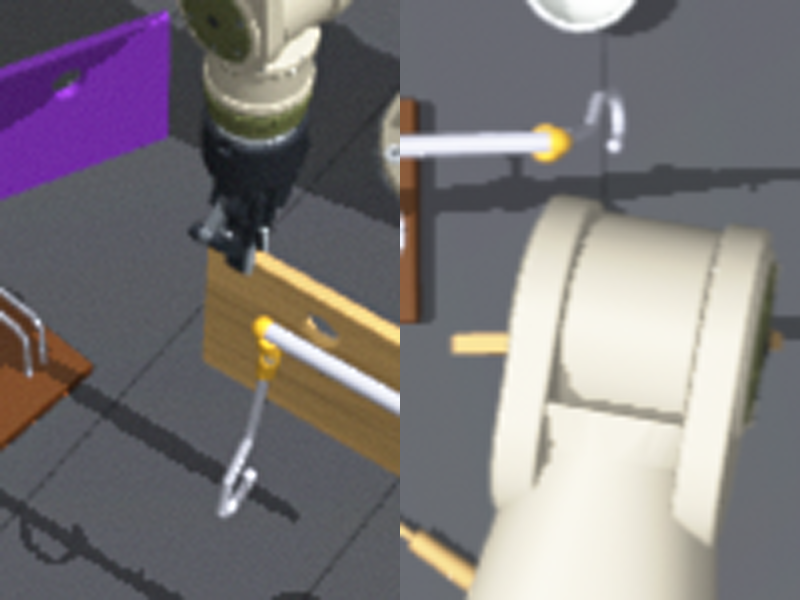

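>>> {"name": "jog_arm", "arguments": {"increments": [[[0.02,0,0,0,0,0,255],[0.03,0,0,0,0,0,255],[0.03,0,0,0,0,0,255],[0.02,0.004,0,0,0,0,255],[0,0.008,0,0,0,0,255],[0,0.008,0,0,0,0,255],[0,0.008,0,0,0,0,255],[0,0.008,0,0,0,0,255],[0,0.008,0,0,0,0,255],[0,0.008,0,0,0,0,255],[0,0.008,0,0,0,0,255],[0,0.008,0,0,0,0,255],[0,0.008,0,0,0,0,255],[0,0.008,0,0,0,0,255],[0,0.008,0,0,0,0,255],[0,0.008,0,0,0,0,255],[0,0.008,0,0,0,0,255],[0,0.008,0,0,0,0,255],[0,0.008,0,0,0,0,255],[0,0.008,0,0,0,0,255]]]}}

```text
clock: 9.65
tcp_pos: [0.4833, 0.0288, 0.2816]
orientation: [0.0, 0.701, 0.713, -0.0]
wrist_force: [0.3, 0.1, -2.2]
finger_gap: 0.0089
grip_force: 108.4
```

>>> {"name": "jog_arm", "arguments": {"increments": [[[0,0.006,0,0,0,0,255],[0,0.006,0,0,0,0,255],[0,0.006,0,0,0,0,255],[0,0.006,0,0,0,0,255],[0,0.006,0,0,0,0,255],[0,0.006,0,0,0,0,255],[0,0.006,0,0,0,0,255],[0,0.006,0,0,0,0,255],[0,0.006,0,0,0,0,255],[0,0.006,0,0,0,0,255],[0,0.006,0,0,0,0,255],[0,0.006,0,0,0,0,255],[0,0.006,0,0,0,0,255],[0,0.006,0,0,0,0,255],[0,0.006,0,0,0,0,255],[0,0.006,0,0,0,0,255],[0,0.006,0,0,0,0,255],[0,0.006,0,0,0,0,255],[0,0.006,0,0,0,0,255],[0,0.006,0,0,0,0,255]]]}}

```text
clock: 11.65
tcp_pos: [0.5133, 0.0293, 0.2816]
orientation: [0.0, 0.701, 0.713, -0.0]
wrist_force: [0.5, 0.6, -2.9]
finger_gap: 0.0086
grip_force: 108.4
```

Run:
```python
from plan import *
s=cam("scene");t=cam("top")
f=lambda c,x,y,w,h,k:cv2.resize(c["pixels"][y:y+h,x:x+w,::-1],None,fx=k,fy=k,interpolation=cv2.INTER_CUBIC)
cv2.imwrite("pics/z5.png",np.hstack([f(s,270,190,80,90,5),f(t,155,150,80,90,5)]))
st=env.get_state();print(st["clock"],np.round(st["tcp_pos"],4))
p=np.array(st["tcp_pos"]);M=q2R(st["orientation"])
P=p+M[:,0]*.077+[0,0,-.003];print(M.round(3).tolist(),P.round(3),proj(s,P).round(1),proj(t,P).round(1))
```

```text
11.75 [0.5133 0.0293 0.2815]
[[-0.017, 1.0, 0.0], [1.0, 0.017, -0.0], [-0.0, 0.0, -1.0]] [0.512 0.106 0.279] [[325.7 239.3]] [[199.2 212.7]]
```

View pics/z5.png

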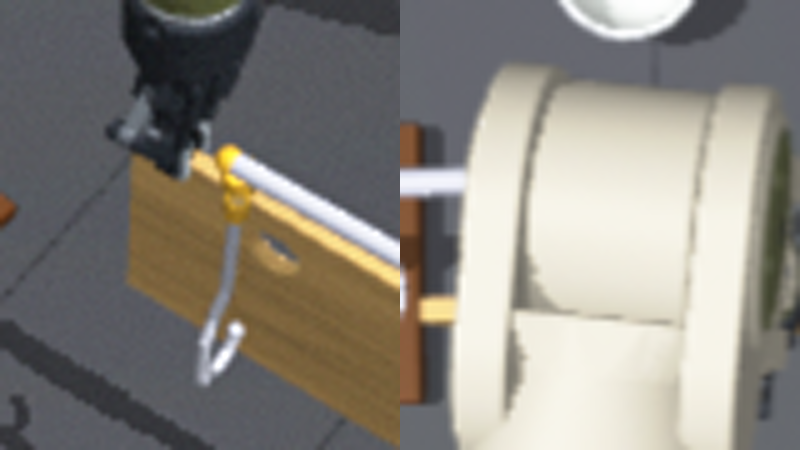

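>>> {"name": "jog_arm", "arguments": {"increments": [[[0,0.006,0,0,0,0,255],[0,0.006,0,0,0,0,255],[0,0.006,0,0,0,0,255],[0,0.006,0,0,0,0,255],[0,0.006,0,0,0,0,255],[0,0.006,0,0,0,0,255],[0,0.006,0,0,0,0,255],[0,0.006,0,0,0,0,255],[0,0.006,0,0,0,0,255],[0,0.006,0,0,0,0,255],[0,0.006,0,0,0,0,255],[0,0.006,0,0,0,0,255],[0,0.006,0,0,0,0,255],[0,0.006,0,0,0,0,255],[0,0.006,0,0,0,0,255],[0,0.006,0,0,0,0,255],[0,0.006,0,0,0,0,255],[0,0.006,0,0,0,0,255],[0,0.006,0,0,0,0,255],[0,0.006,0,0,0,0,255]]]}}

```text
clock: 13.75
tcp_pos: [0.5433, 0.0298, 0.2815]
orientation: [0.0, 0.701, 0.713, -0.0]
wrist_force: [0.0, 0.8, -3.5]
finger_gap: 0.0089
grip_force: 108.4
```

>>> {"name": "jog_arm", "arguments": {"increments": [[[0,0.006,0,0,0,0,255],[0,0.006,0,0,0,0,255],[0,0.006,0,0,0,0,255],[0,0.006,0,0,0,0,255],[0,0.004,0,0,0,0,255],[0,0,0,0,0,0,255],[0,0,0,0,0,0,255],[0,0,0,0,0,0,255],[0,0,0,0,0,0,255],[0,0,0,0,0,0,255],[0,0,0,0,0,0,255],[0,0,0,0,0,0,255],[0,0,0,0,0,0,255],[0,0,0,0,0,0,255],[0,0,0,0,0,0,255],[0,0,0,0,0,0,255],[0,0,0,0,0,0,255],[0,0,0,0,0,0,255],[0,0,0,0,0,0,255],[0,0,0,0,0,0,255]]]}}

```text
clock: 15.75
tcp_pos: [0.5501, 0.0299, 0.2816]
orientation: [0.0, 0.701, 0.713, -0.0]
wrist_force: [-0.2, -0.1, -1.8]
finger_gap: 0.0091
grip_force: 108.4
```

Run:
```python
from plan import *
fr=[cam("scene") for i in range(16)]; s=fr[0]
g=np.stack([c["pixels"].astype(int).sum(2) for c in fr])[:,190:280,270:350]
# motion: hook pixels per-frame change vs first
print([int((abs(a-g[0])>90).sum()) for a in g])
k=int(np.argmax([(abs(a-g[0])>90).sum() for a in g]))
f=lambda im:cv2.resize(im[205:280,280:340,::-1],None,fx=6,fy=6,interpolation=cv2.INTER_CUBIC)
cv2.imwrite("pics/z6.png",np.hstack([f(s["pixels"]),f(fr[k]["pixels"])])); print(k)
st=env.get_state();p=np.array(st["tcp_pos"]);M=q2R(st["orientation"]);print(st["clock"],p.round(4))
P=p+M[:,0]*.077+M[:,1]*.006+[0,0,-.003];print(P.round(4),proj(s,P).round(1))
def hook(S,a,b):
    # hook plumb frame pts: ball, bowl bottom, shank lower top ; Rx(b) sideways, then fore-aft
    pts=np.array([[0,0,0],[0,0,-.09],[.019,0,-.12],[.019,0,-.176],[0,0,-.195],[-.019,0,-.177]])
    Q=R.from_euler('z',1.5,degrees=True)*R.from_rotvec([b,0,0])*R.from_rotvec([0,a,0])
    return Q.apply(pts)+S
for a in(-.06,-.03,.0): print(a,proj(s,hook(np.array([.5675,.105,.408]),a,0)).round(1).tolist())
```

```text
[0, 0, 0, 0, 0, 0, 0, 0, 0, 0, 0, 0, 0, 0, 0, 0]
0
16.55 [0.5501 0.0299 0.2816]
[0.5548 0.107  0.2786] [[317.8 249. ]]
-0.06 [[317.0, 226.6], [314.4, 245.6], [310.0, 255.8], [308.6, 266.4], [311.7, 265.6], [315.5, 258.1]]
-0.03 [[317.0, 226.6], [314.9, 244.9], [310.7, 255.1], [309.6, 265.3], [312.7, 264.3], [316.5, 256.9]]
0.0 [[317.0, 226.6], [315.4, 244.3], [311.4, 254.3], [310.6, 264.1], [313.8, 263.0], [317.5, 255.6]]
```

View pics/z6.png

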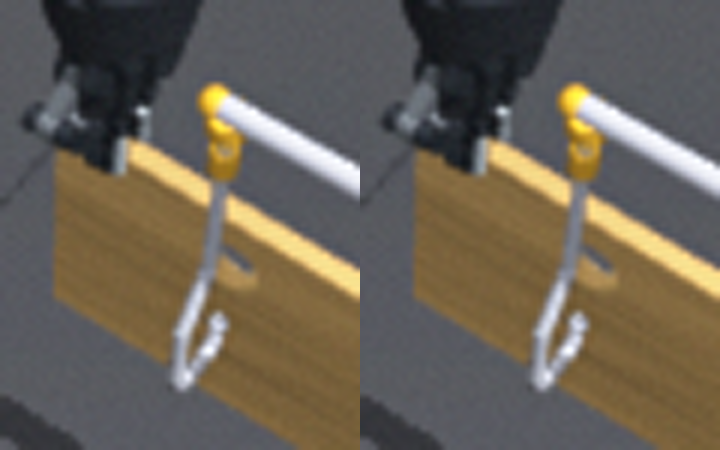

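Run:
```python
from plan import *
fr=[cam("scene") for i in range(6)]; s=fr[0]
im=np.mean([c["pixels"] for c in fr],0)
print("cols",304,"..327; R then R-B")
for v in range(242,274): print(v," ".join("%3d/%-3d"%(im[v,u,0],im[v,u,0]-im[v,u,2]) for u in range(306,328)))
st=env.get_state();p=np.array(st["tcp_pos"]);M=q2R(st["orientation"])
c=p+M[:,0]*.077+[0,0,-.003]
for off in(.006,-.006):
    print(off,proj(s,[c+M[:,1]*off+.018*(M[:,0]*np.cos(a)-M[:,2]*np.sin(a)) for a in np.arange(8)*np.pi/4]).round(1).tolist())
```

```text
cols 304 ..327; R then R-B
242 132/65  131/67  134/68  132/67  132/69  127/65  126/66  124/60  116/23  121/-13 122/-9  126/45  153/80  191/97  231/111 243/107 245/106 245/106 244/105 241/108 212/88  146/41 
243 133/67  132/67  131/66  132/68  134/68  132/68  129/67  126/58  113/9   124/-14 121/-7  120/47  127/65  133/69  159/83  214/106 243/110 245/107 245/106 246/106 246/106 240/108
244 125/64  132/67  132/67  132/67  131/67  131/67  131/67  128/56  114/5   126/-13 122/-6  126/56  129/68  129/66  127/67  147/77  193/98  233/114 244/109 245/105 246/104 246/107
245 121/61  123/62  127/64  131/66  133/67  131/67  129/67  125/51  114/-7  123/-13 112/-7  111/33  125/61  130/66  129/67  127/64  136/69  155/80  192/98  232/111 244/108 245/104
246 120/61  120/62  120/61  123/62  128/65  132/68  133/69  132/54  119/-9  121/-16 106/-10  93/-2   96/7   116/45  126/63  129/66  127/65  126/65  134/70  162/84  216/109 244/110
247 114/57  115/59  120/61  121/62  121/61  125/63  129/65  127/45  120/-11 123/-10 122/11  122/20   93/-4   93/1   110/33  125/62  127/67  128/66  127/65  128/66  144/74  1
[... 4257 characters left out ...]
7/66  123/62  120/63  119/61  120/60  119/60  121/60  120/60  120/61 
272  88/-9   90/-8   89/-9   89/-8   88/-8   89/-8   89/-7   88/-7   88/-8   87/-8   91/-2   98/9   119/47  128/63  128/66  124/63  121/62  119/61  120/60  119/61  121/61  122/63 
273  88/-9   89/-8   89/-8   89/-8   89/-8   89/-8   89/-8   89/-8   88/-9   88/-8   88/-9   88/-9   93/0   103/19  118/47  129/64  128/66  122/63  120/62  120/61  119/59  120/60 
0.006 [[322.9, 252.0], [321.6, 248.8], [318.1, 245.7], [314.4, 244.6], [312.8, 246.0], [314.0, 249.2], [317.5, 252.2], [321.1, 253.4]]
-0.006 [[325.1, 249.2], [323.9, 246.0], [320.4, 242.9], [316.7, 241.8], [315.0, 243.3], [316.3, 246.4], [319.7, 249.5], [323.3, 250.6]]
```

Run:
```python
from plan import *
s=cam("scene")
st=env.get_state();p=np.array(st["tcp_pos"]);M=q2R(st["orientation"])
c=p+M[:,0]*.077+[0,0,-.003];print(st["clock"],c.round(4))
for uv in((316,258.5),(316.2,258.9),(315.7,258.2)):
    d=ray(s,uv);n=M[:,1]
    B=s["p"]+d*(((c+n*.011-s["p"])@n)/(d@n)); print(B.round(4),"ball-hole y,z:",((B-c)@M[:,0]).round(4),(B-c)[2].round(4))
# yellow ball / bar end check at x plane of stand (bar centre x .5675)
from scipy.optimize import least_squares
obs=np.array([[316,258.5],[310.3,262.5]])  # ball ; lower shank at its mid ( -.15)
def hk(S,a,b):
    pts=np.array([[-.019,0,-.177],[.019,0,-.155]])
    Q=R.from_euler('z',1.5,degrees=True)*R.from_rotvec([b,0,0])*R.from_rotvec([0,a,0])
    return proj(s,Q.apply(pts)+S)
for a in(-.09,-.06,-.03,0,.06): print(a,hk(np.array([.5675,.105,.408]),a,0).round(1).tolist(),hk(np.array([.5675,.105,.400]),a,0).round(1).tolist())
```

```text
16.9 [0.5488 0.1069 0.2786]
[0.5598 0.1069 0.231 ] ball-hole y,z: -0.0002 -0.0476
[0.5598 0.1077 0.2295] ball-hole y,z: 0.0006 -0.0491
[0.5599 0.1058 0.2317] ball-hole y,z: -0.0013 -0.0469
-0.09 [[314.6, 259.4], [308.3, 263.4]] [[314.4, 260.8], [308.2, 264.8]]
-0.06 [[315.5, 258.1], [309.2, 262.5]] [[315.4, 259.5], [309.1, 263.8]]
-0.03 [[316.5, 256.9], [310.0, 261.5]] [[316.4, 258.2], [309.9, 262.9]]
0 [[317.5, 255.6], [310.9, 260.5]] [[317.3, 256.9], [310.8, 261.9]]
0.06 [[319.4, 252.9], [312.6, 258.5]] [[319.3, 254.3], [312.5, 259.9]]
```

>>> {"name": "jog_arm", "arguments": {"increments": [[[0,0.004,0,0,0,0,255],[0,0.004,0,0,0,0,255],[0,0.004,0,0,0,0,255],[0,0.004,0,0,0,0,255],[0,0,0,0,0,0,255],[0,0,0,0,0,0,255],[0,0,0,0,0,0,255],[0,0,0,0,0,0,255],[0,0,0,0,0,0,255],[0,0,0,0,0,0,255],[0,0,0,0,0,0,255],[0,0,0,0,0,0,255],[0,0,0,0,0,0,255],[0,0,0,0,0,0,255],[0,0,0,0,0,0,255],[0,0,0,0,0,0,255],[0,0,0,0,0,0,255],[0,0,0,0,0,0,255]]]}}

```text
clock: 18.7
tcp_pos: [0.5542, 0.03, 0.2816]
orientation: [0.0, 0.701, 0.713, -0.0]
wrist_force: [1.4, -0.7, -3.6]
finger_gap: 0.0086
grip_force: 108.4
```

```bash
cat > ball.py <<'E'
from plan import *
fr=[cam("scene") for i in range(4)]; s=fr[0]
im=np.mean([c["pixels"] for c in fr],0)
st=env.get_state();p=np.array(st["tcp_pos"]);M=q2R(st["orientation"])
c=p+M[:,0]*.077+[0,0,-.003];print(st["clock"],p.round(4),"hole",c.round(4),np.round(st["wrist_force"],2))
m=(im[...,0]-im[...,2]<8)&(im[...,0]>125)
for v in range(240,276): print(v,"".join("#" if m[v,u] and im[v,u,0]>165 else "+" if m[v,u] else "o" if im[v,u,0]-im[v,u,2]>70 else "." if im[v,u,0]-im[v,u,2]>30 else " " for u in range(300,335)))
print("hole proj",proj(s,c+M[:,1]*.006).round(1))
E
python3 ball.py
```

```text
18.9 [0.5541 0.03   0.2816] hole [0.5528 0.107  0.2786] [-0.79 -0.21 -2.45]
240 ............oo.++oooo.             
241 ..............  +oooooo.           
242 ..............  +ooooooo.          
243 ..............   ooooooooo.        
244 .............. + .oooooooooo.      
245 .............. + ....oooooooo.     
246 ..............   .....ooooooooo.   
247 .............     ......ooooooooo. 
248 ............. ++.   .....ooooooooo.
249 ............. ++o.  .......oooooooo
250 .............++ oo.  ........oooooo
251 ............+#+.ooooo.........ooooo
252 ........... ###.ooooooo.........ooo
253 ........... ## ..ooooo............o
254 ...........+##......o..............
255 .......... ###.....................
256 ..........+## .....................
257 ......... ###......................
258 .........+## ..+ ..................
259 .........+##..###..................
260 ........ ###..+## .................
261 ........+## . ##+..................
262 ........ +#..+## ..................
263  ....... +#. ++#...................
264    ..... #+.+++ ...................
265      ...+#  +++....................
266       ..+#+#++.....................
267         +###+ .....................
268         +### ......................
269         +##+.......................
270          +   ......................
271               .....................
272                 ...................
273                   .................
274                    ................
275                      ..............
hole proj [[317.  249.9]]
```

>>> {"name": "jog_arm", "arguments": {"increments": [[[0,0,0.009,0,0,0,255],[0,0,0.009,0,0,0,255],[0,0,0.009,0,0,0,255],[0,0,0.009,0,0,0,255],[0,0,0.009,0,0,0,255],[0,0,0.009,0,0,0,255],[0,0,0.009,0,0,0,255],[0,0,0.009,0,0,0,255],[0,0,0.009,0,0,0,255],[0,0,0.009,0,0,0,255],[0,0,0.009,0,0,0,255],[0,0,0.009,0,0,0,255],[0,0,0.009,0,0,0,255],[0,0,0.009,0,0,0,255],[0,0,0.009,0,0,0,255],[0,0,0.009,0,0,0,255],[0,0,0.009,0,0,0,255],[0,0,0.009,0,0,0,255],[0,0,0.009,0,0,0,255],[0,0,0.009,0,0,0,255]]]}}

```text
clock: 20.9
tcp_pos: [0.5541, 0.03, 0.2364]
orientation: [0.0, 0.701, 0.713, -0.0]
wrist_force: [0.2, 0.0, -2.4]
finger_gap: 0.0092
grip_force: 108.4
```

```bash
python3 ball.py
```

```text
21.1 [0.5541 0.03   0.2365] hole [0.5528 0.107  0.2335] [-1.41 -0.68 -2.92]
240 oooooo.                            
241 .ooooooo.                          
242 .ooooooooo.                        
243 ...oooooooo.                       
244 .....oooooooo.                     
245 ......oooooooo                     
246 ........oooooo.                    
247 ..........oooo + o.                
248 ...........ooo++.ooo.              
249 ..............++.oooo.             
250 ............. ++ooooooo.           
251 .............++ .oooooooo.         
252 ............+++..ooooooooo.        
253 ............+#+....ooooooooo.      
254 ............##+ .....ooooooooo.    
255 ...........+##.   .....oooooooo.   
256 ...........+##o.   .....ooooooooo. 
257 ..........+##.o.++  ......ooooooooo
258 ..........+##.o.++  .......oooooooo
259 ......... ###.. ++...........oooooo
260 ......... ## ..++ oooo.........oooo
261 ......... +#..+##.ooo............oo
262 ......... +#. ###.................o
263 ......... +#.### ..................
264 ......... ++ ###...................
265 ......... +##++....................
266 .........+##++ ....................
267 .........+### .....................
268 ......... ++ ......................
269 ...................................
270  ..................................
271    ................................
272     ...............................
273       .............................
274        ............................
275          ..........................
hole proj [[316.3 257.9]]
```

>>> {"name": "jog_arm", "arguments": {"increments": [[[0,0,0.004,0,0,0,255],[0,0,0.004,0,0,0,255],[0,0,0.004,0,0,0,255],[0,0,0.004,0,0,0,255],[0,0,0.004,0,0,0,255],[0,0,0.004,0,0,0,255],[0,0,0.004,0,0,0,255],[0,0,0.004,0,0,0,255],[0,0,0.004,0,0,0,255],[0,0,0.004,0,0,0,255],[0,0,0.004,0,0,0,255],[0,0,0,0,0,0,255],[0,0,0,0,0,0,255],[0,0,0,0,0,0,255],[0,0,0,0,0,0,255],[0,0,0,0,0,0,255]]]}}

```text
clock: 22.7
tcp_pos: [0.5541, 0.03, 0.2256]
orientation: [0.0, 0.701, 0.713, -0.0]
wrist_force: [-0.3, 0.2, -3.1]
finger_gap: 0.0091
grip_force: 108.4
```

```bash
python3 ball.py
python3 - <<'E'
from plan import *
c=cam("scene");cv2.imwrite("pics/z7.png",cv2.resize(c["pixels"][195:285,270:350,::-1],None,fx=6,fy=6,interpolation=cv2.INTER_CUBIC))
E
```

```text
22.9 [0.5542 0.03   0.2256] hole [0.5528 0.107  0.2226] [ 0.25  0.42 -2.72]
240 ooo.             ++                
241 ooooo.           ++                
242 oooooo.           +                
243 .ooooooo.                          
244 .ooooooooo.                        
245 ...oooooooo.     +                 
246 .....oooooooo.  ++                 
247 ......ooooooooo +#                 
248 ........ooooooo++#                 
249 .........oooooo++..                
250 ...........ooo.+ ooo               
251 ..............++.oooo.             
252 ............. ++ooooooo.           
253 .............+++.oooooooo          
254 .............++ .ooooooooo.        
255 ............ ++....ooooooooo.      
256 ............++  .....ooooooooo     
257 ............##    .....oooooooo.   
258 ........... +#.. + .....ooooooooo. 
259 ........... ++.o+#+ ......oooooooo.
260 ...........  +. #+  ........ooooooo
261 ...........    ##+..o........oooooo
262 ...........  +### ooo..........oooo
263 ...........  +## .ooo...........ooo
264 ...........   + ..................o
265 ............   ....................
266 ...................................
267 ...................................
268 ...................................
269 ...................................
270 ...................................
271 ...................................
272  ..................................
273    ................................
274      ..............................
275       .............................
hole proj [[316.1 259.8]]
```

View pics/z7.png

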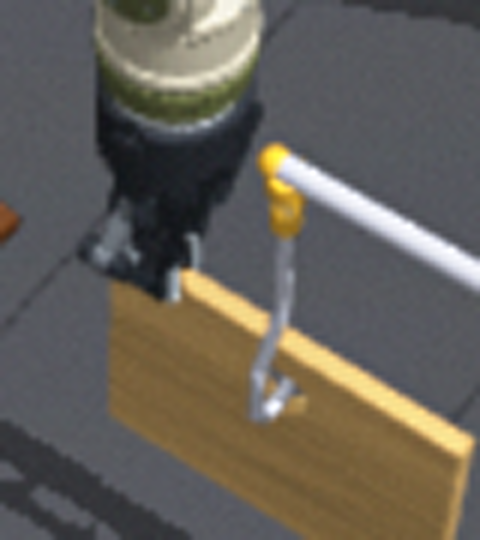

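>>> {"name": "jog_arm", "arguments": {"increments": [[[0,0.004,0,0,0,0,255],[0,0.004,0,0,0,0,255],[0,0.004,0,0,0,0,255],[0,0,0,0,0,0,255],[0,0,0.006,0,0,0,255],[0,0,0.006,0,0,0,255],[0,0,0.006,0,0,0,255],[0,0,0.006,0,0,0,255],[0,0,0.006,0,0,0,255],[0,0,0.006,0,0,0,255],[0,0,0.006,0,0,0,255],[0,0,0.006,0,0,0,255],[0,0,0.006,0,0,0,255],[0,0,0.006,0,0,0,255],[0,0,0,0,0,0,255],[0,0,0,0,0,0,255]]]}}

```text
clock: 24.55
tcp_pos: [0.5571, 0.03, 0.2105]
orientation: [-0.0, 0.701, 0.713, -0.0]
wrist_force: [-0.3, -0.3, -2.8]
finger_gap: 0.0085
grip_force: 108.4
```

```bash
cat > f.py <<'E'
from plan import *
F=[];T=[]
for i in range(8):
    cams.read_camera("top");st=env.get_state();F.append(st["wrist_force"]);T.append(st["ft_torque"])
print(st["clock"],np.round(st["tcp_pos"],4),"F",np.mean(F,0).round(2),"T",np.mean(T,0).round(3),st["grip_force"])
E
python3 f.py; python3 ball.py
```

```text
24.95 [0.5572 0.0301 0.2106] F [-0.46  0.05 -2.93] T [-0.16  -0.016 -0.018] 108.36479544639587
25.15 [0.5571 0.0301 0.2106] hole [0.5558 0.107  0.2076] [ 0.41  0.05 -2.69]
240                                    
241                                    
242                                    
243 o..                                
244 ooo.                               
245 ooooo.                             
246 ooooooo.         +                 
247 oooooooo.       ++                 
248 ..oooooooo.    +++                 
249 ...ooooooooo.  ++                  
250 .....oooooooo.+++                  
251 .......ooooooo++                   
252 ........ooooo.++.                  
253 ..........ooo++.oo.+               
254 ...........o.++oooo.               
255 ............ ++oooooo.             
256 ............+# oooooooo.           
257 ........... ##..ooooooooo.         
258 ........... ##...ooooooooo.        
259 ........... +# .....oooooooo.      
260 ........... +#   ....ooooooooo.    
261 ........... ++ #+ .....oooooooo.   
262 ........... ++##+  ......oooooooo. 
263 ........... ++## . .......ooooooooo
264 ........... + ##.o..........ooooooo
265 ........... + ..ooooo........oooooo
266 ...............ooooo...........oooo
267 ................................ooo
268 ..................................o
269 ...................................
270 ...................................
271 ...................................
272 ...................................
273 ...................................
274 ...................................
275  ..................................
hole proj [[315.3 263. ]]
```

>>> {"name": "jog_arm", "arguments": {"increments": [[[0,0,0.004,0,0,0,255],[0,0,0.004,0,0,0,255],[0,0,0.004,0,0,0,255],[0,0,0.004,0,0,0,255],[0,0,0.004,0,0,0,255],[0,0,0,0,0,0,255],[0,0,0,0,0,0,255]]]}}

```text
clock: 25.85
tcp_pos: [0.5571, 0.0301, 0.2055]
orientation: [-0.0, 0.701, 0.713, -0.0]
wrist_force: [-0.1, -1.0, -3.7]
finger_gap: 0.0086
grip_force: 108.4
```

```bash
python3 f.py
```

```text
26.25 [0.5572 0.03   0.2056] F [ 0.19 -0.12 -2.67] T [-0.202  0.007  0.012] 108.36944460868835
```

>>> {"name": "jog_arm", "arguments": {"increments": [[[0,0,0.002,0,0,0,255],[0,0,0.002,0,0,0,255],[0,0,0.002,0,0,0,255],[0,0,0,0,0,0,255],[0,0,0,0,0,0,255]]]}}

```text
clock: 26.75
tcp_pos: [0.5571, 0.03, 0.204]
orientation: [0.0, 0.701, 0.713, -0.0]
wrist_force: [-0.2, -0.6, -2.7]
finger_gap: 0.0091
grip_force: 108.4
```

```bash
python3 f.py
```

```text
27.15 [0.5571 0.0301 0.2041] F [ 0.18  0.05 -2.45] T [-0.181 -0.012 -0.017] 108.38595986366272
```

>>> {"name": "jog_arm", "arguments": {"increments": [[[0,0,0.002,0,0,0,255],[0,0,0.002,0,0,0,255],[0,0,0,0,0,0,255],[0,0,0,0,0,0,255]]]}}

```text
clock: 27.55
tcp_pos: [0.5573, 0.0301, 0.2033]
orientation: [0.0, 0.701, 0.713, 0.0]
wrist_force: [-0.6, -0.9, -2.1]
finger_gap: 0.009
grip_force: 108.5
```

```bash
python3 f.py
```

```text
27.95 [0.5572 0.03   0.2032] F [ 0.3  -0.09 -1.02] T [-0.087 -0.031  0.002] 108.49340915679932
```

>>> {"name": "jog_arm", "arguments": {"increments": [[[0,0,0.002,0,0,0,255],[0,0,0.002,0,0,0,255],[0,0,0,0,0,0,255],[0,0,0,0,0,0,255]]]}}

```text
clock: 28.35
tcp_pos: [0.5573, 0.0301, 0.2024]
orientation: [0.0, 0.701, 0.713, 0.0]
wrist_force: [0.4, 0.2, 0.6]
finger_gap: 0.0088
grip_force: 108.8
```

```bash
python3 f.py
```

```text
28.75 [0.5572 0.03   0.2022] F [ 0.16 -0.25  1.41] T [ 0.115 -0.062 -0.045] 108.87499809265137
```

>>> {"name": "jog_arm", "arguments": {"increments": [[[0,0.005,0,0,0,0,255],[0,0.006,0,0,0,0,255],[0,0.006,0,0,0,0,255],[0,0.006,0,0,0,0,255],[0,0.006,0,0,0,0,255],[0,0.005,0,0,0,0,255],[0,0,0,0,0,0,255],[0,0,0,0,0,0,255],[0,0,0,0,0,0,255],[0,0,0,0,0,0,255]]]}}

```text
clock: 29.75
tcp_pos: [0.5655, 0.0302, 0.202]
orientation: [-0.0, 0.701, 0.713, -0.0]
wrist_force: [-0.7, 0.4, 0.1]
finger_gap: 0.0089
grip_force: 108.8
```

```bash
python3 f.py; python3 ball.py
```

```text
30.15 [0.5656 0.0302 0.202 ] F [ 0.29 -0.11  0.63] T [ 0.035 -0.01  -0.008] 108.82222294807434
30.35 [0.5656 0.0302 0.2021] hole [0.5643 0.1072 0.1991] [-0.35 -0.12 -0.16]
240                                    
241 +                                  
242 +                                  
243 +                                  
244 +                                  
245 +                                  
246 +                                  
247 o.                                 
248 ooo.                               
249 oooo.          ++                  
250 oooooo.       ++                   
251 oooooooo.     ++                   
252 ..ooooooo.   ++                    
253 ...oooooooo. ++                    
254 ....oooooooo ++   +                
255 ......oooooo##+  ###               
256 ........ooo.##oo.###               
257 .........oo ##oooo #               
258 ...........+# ooooo.               
259 ...........+#.ooooooo.             
260 ...........+#.ooooooooo.           
261 .......... +#...oooooooo.          
262 .......... +#.....oooooooo.        
263 .......... +#+ ....ooooooooo.      
264 .......... +#++ .....oooooooo.     
265 .......... +#+   .....ooooooooo.   
266 .......... +# .. .......ooooooooo  
267 .............ooo..........oooooooo.
268 ............ooooooo........oooooooo
269 .............oooooo..........oooooo
270 ................oo.............oooo
271 .................................oo
272 ..................................o
273 ...................................
274 ...................................
275 ...................................
hole proj [[313.6 266.3]]
```

>>> {"name": "jog_arm", "arguments": {"increments": [[[0,0,0,0,0,0,255],[0,0,0,0,0,0,255],[0,0,0,0,0,0,255]]], "force": 20}}

```text
clock: 30.65
tcp_pos: [0.5656, 0.0302, 0.2021]
orientation: [0.0, 0.701, 0.713, -0.0]
wrist_force: [0.7, -0.1, 0.3]
finger_gap: 0.009
grip_force: 108.8
```

>>> {"name": "jog_arm", "arguments": {"increments": [[[0,0,0,0,0,0,215],[0,0,0,0,0,0,200],[0,0,0,0,0,0,170],[0,0,0,0,0,0,140],[0,0,0,0,0,0,120],[0,0,0,0,0,0,120],[0,0,0,0,0,0,120],[0,0,0,0,0,0,120]]]}}

```text
clock: 31.45
tcp_pos: [0.5656, 0.0302, 0.2021]
orientation: [0.0, 0.701, 0.713, -0.0]
wrist_force: [0.6, -0.4, 0.9]
finger_gap: 0.0456
grip_force: 0.0
```

```bash
python3 f.py
python3 - <<'E'
from plan import *
fr=[cam("scene")["pixels"] for i in range(20)];a=np.stack(fr).astype(int).sum(3)[:,200:300,270:380]
print([int((abs(x-a[0])>60).sum()) for x in a])
cv2.imwrite("pics/z8.png",cv2.resize(fr[-1][190:300,265:375,::-1],None,fx=5,fy=5,interpolation=cv2.INTER_CUBIC))
E
```

```text
31.85 [0.5656 0.0302 0.2021] F [-0.09  0.41  0.04] T [0.012 0.009 0.015] 0.0
[0, 50, 109, 149, 184, 223, 243, 272, 310, 345, 378, 401, 418, 418, 395, 367, 321, 285, 242, 234]
```

View pics/z8.png

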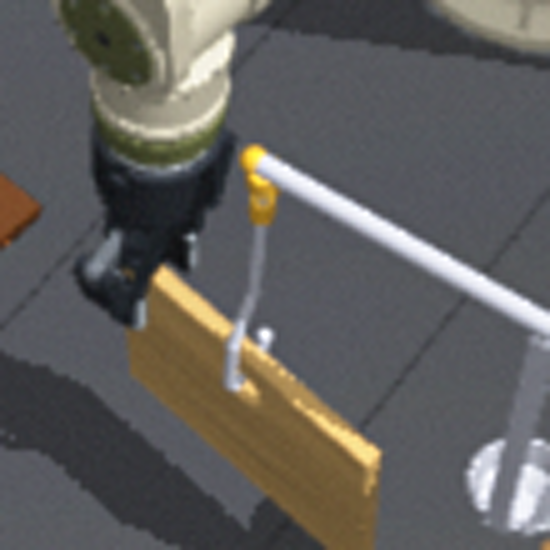

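>>> {"name": "jog_arm", "arguments": {"increments": [[[0,0,-0.04,0,0,0,120],[0,0,-0.06,0,0,0,120],[0,0,-0.06,0,0,0,120],[0,0,-0.06,0,0,0,120],[0,0,-0.06,0,0,0,120],[0,0,-0.04,0,0,0,120],[-0.06,0,-0.02,0,0,0,120],[-0.1,0,0,0,0,0,120],[-0.1,0,0,0,0,0,120],[-0.1,0,0,0,0,0,120],[-0.06,0,0,0,0,0,120],[0,0,0,0,0,0,120]]]}}

```text
clock: 34.05
tcp_pos: [0.5673, -0.077, 0.2867]
orientation: [-0.0, 0.702, 0.712, -0.0]
wrist_force: [-1.0, 0.8, 0.1]
finger_gap: 0.0448
grip_force: 0.0
```

```bash
cat > mo.py <<'E'
from plan import *
prev=None;out=[]
for i in range(30):
    c=cam("scene")["pixels"].astype(int)
    m=((c[...,0]-c[...,2])>40); m[:, :285]=0; m[:,352:]=0; m[:215]=0; m[310:]=0
    m=cv2.morphologyEx(m.astype(np.uint8),cv2.MORPH_OPEN,np.ones((3,3)))
    w=np.clip((c[...,0]-c[...,2]),0,60)*cv2.dilate(m,np.ones((3,3)))
    ys,xs=np.nonzero(w);ww=w[ys,xs]
    C=np.cov(xs,ys,aweights=ww);out.append((np.average(xs,weights=ww),np.average(ys,weights=ww),np.degrees(.5*np.arctan2(2*C[0,1],C[0,0]-C[1,1]))))
st=env.get_state();print(st["clock"],np.round(st["tcp_pos"],3))
print(np.round(out,2)[::3].tolist(),np.ptp(out,axis=0).round(2))
E
python3 mo.py
```

```text
35.55 [ 0.567 -0.075  0.287]
[[314.86, 268.31, 54.42], [314.56, 268.99, 54.95], [314.32, 269.75, 54.81], [314.37, 270.03, 54.0], [314.74, 269.64, 53.1], [315.1, 268.92, 52.67], [315.13, 268.43, 53.23], [314.83, 268.64, 54.4], [314.39, 269.28, 55.3], [314.17, 269.8, 55.32]] [1.   1.74 2.69]
```

>>> {"name": "jog_arm", "arguments": {"increments": [[[0,0,0,0,0,0,120],[0,0,0,0,0,0,120],[0,0,0,0,0,0,120],[0,0,0,0,0,0,120],[0,0,0,0,0,0,120],[0,0,0,0,0,0,120],[0,0,0,0,0,0,120],[0,0,0,0,0,0,120],[0,0,0,0,0,0,120],[0,0,0,0,0,0,120],[0,0,0,0,0,0,120],[0,0,0,0,0,0,120],[0,0,0,0,0,0,120],[0,0,0,0,0,0,120],[0,0,0,0,0,0,120],[0,0,0,0,0,0,120],[0,0,0,0,0,0,120],[0,0,0,0,0,0,120],[0,0,0,0,0,0,120],[0,0,0,0,0,0,120]]]}}

```text
clock: 37.55
tcp_pos: [0.5674, -0.0748, 0.2871]
orientation: [0.0, 0.701, 0.713, -0.0]
wrist_force: [-0.1, -0.9, 1.2]
finger_gap: 0.0453
grip_force: 0.0
```

>>> {"name": "jog_arm", "arguments": {"increments": [[[0,0,0,0,0,0,120],[0,0,0,0,0,0,120],[0,0,0,0,0,0,120],[0,0,0,0,0,0,120],[0,0,0,0,0,0,120],[0,0,0,0,0,0,120],[0,0,0,0,0,0,120],[0,0,0,0,0,0,120],[0,0,0,0,0,0,120],[0,0,0,0,0,0,120],[0,0,0,0,0,0,120],[0,0,0,0,0,0,120],[0,0,0,0,0,0,120],[0,0,0,0,0,0,120],[0,0,0,0,0,0,120],[0,0,0,0,0,0,120],[0,0,0,0,0,0,120],[0,0,0,0,0,0,120],[0,0,0,0,0,0,120],[0,0,0,0,0,0,120]]]}}

```text
clock: 39.55
tcp_pos: [0.5674, -0.0748, 0.2871]
orientation: [0.0, 0.701, 0.713, -0.0]
wrist_force: [-0.1, -0.8, 0.2]
finger_gap: 0.0453
grip_force: 0.0
```

>>> {"name": "jog_arm", "arguments": {"increments": [[[0,0,0,0,0,0,120],[0,0,0,0,0,0,120],[0,0,0,0,0,0,120],[0,0,0,0,0,0,120],[0,0,0,0,0,0,120],[0,0,0,0,0,0,120],[0,0,0,0,0,0,120],[0,0,0,0,0,0,120],[0,0,0,0,0,0,120],[0,0,0,0,0,0,120],[0,0,0,0,0,0,120],[0,0,0,0,0,0,120],[0,0,0,0,0,0,120],[0,0,0,0,0,0,120],[0,0,0,0,0,0,120],[0,0,0,0,0,0,120],[0,0,0,0,0,0,120],[0,0,0,0,0,0,120],[0,0,0,0,0,0,120],[0,0,0,0,0,0,120]]]}}

```text
clock: 41.55
tcp_pos: [0.5674, -0.0748, 0.2871]
orientation: [0.0, 0.701, 0.713, -0.0]
wrist_force: [0.8, 1.0, 0.0]
finger_gap: 0.0451
grip_force: 0.0
```

>>> {"name": "jog_arm", "arguments": {"increments": [[[0,0,0,0,0,0,120],[0,0,0,0,0,0,120],[0,0,0,0,0,0,120],[0,0,0,0,0,0,120],[0,0,0,0,0,0,120],[0,0,0,0,0,0,120],[0,0,0,0,0,0,120],[0,0,0,0,0,0,120],[0,0,0,0,0,0,120],[0,0,0,0,0,0,120],[0,0,0,0,0,0,120],[0,0,0,0,0,0,120],[0,0,0,0,0,0,120],[0,0,0,0,0,0,120],[0,0,0,0,0,0,120],[0,0,0,0,0,0,120],[0,0,0,0,0,0,120],[0,0,0,0,0,0,120],[0,0,0,0,0,0,120],[0,0,0,0,0,0,120]]]}}

```text
clock: 43.55
tcp_pos: [0.5674, -0.0748, 0.2871]
orientation: [0.0, 0.701, 0.713, -0.0]
wrist_force: [0.0, -0.6, -0.5]
finger_gap: 0.0453
grip_force: 0.0
```

>>> {"name": "jog_arm", "arguments": {"increments": [[[0,0,0,0,0,0,120],[0,0,0,0,0,0,120],[0,0,0,0,0,0,120],[0,0,0,0,0,0,120],[0,0,0,0,0,0,120],[0,0,0,0,0,0,120],[0,0,0,0,0,0,120],[0,0,0,0,0,0,120],[0,0,0,0,0,0,120],[0,0,0,0,0,0,120],[0,0,0,0,0,0,120],[0,0,0,0,0,0,120],[0,0,0,0,0,0,120],[0,0,0,0,0,0,120],[0,0,0,0,0,0,120],[0,0,0,0,0,0,120],[0,0,0,0,0,0,120],[0,0,0,0,0,0,120],[0,0,0,0,0,0,120],[0,0,0,0,0,0,120]]]}}

```text
clock: 45.55
tcp_pos: [0.5674, -0.0748, 0.2871]
orientation: [0.0, 0.701, 0.713, -0.0]
wrist_force: [0.3, 0.6, 0.2]
finger_gap: 0.0452
grip_force: 0.0
```

```bash
python3 mo.py
```

```text
Traceback (most recent call last):
  File "mo.py", line 4, in <module>
    c=cam("scene")["pixels"].astype(int)
      ~~~^^^^^^^^^
  File "h.py", line 6, in cam
    c=cams.read_camera(n); a=np.array(c["attitude"],float)
ValueError: 200 camera calls are used up
```

>>> {"name": "jog_arm", "arguments": {"increments": [[[0,0,0,0,0,0,120],[0,0,0,0,0,0,120],[0,0,0,0,0,0,120],[0,0,0,0,0,0,120],[0,0,0,0,0,0,120],[0,0,0,0,0,0,120],[0,0,0,0,0,0,120],[0,0,0,0,0,0,120],[0,0,0,0,0,0,120],[0,0,0,0,0,0,120],[0,0,0,0,0,0,120],[0,0,0,0,0,0,120],[0,0,0,0,0,0,120],[0,0,0,0,0,0,120],[0,0,0,0,0,0,120],[0,0,0,0,0,0,120],[0,0,0,0,0,0,120],[0,0,0,0,0,0,120],[0,0,0,0,0,0,120],[0,0,0,0,0,0,120]]]}}

```text
clock: 48.6
tcp_pos: [0.5674, -0.0748, 0.2871]
orientation: [0.0, 0.701, 0.713, -0.0]
wrist_force: [0.6, 0.0, 0.1]
finger_gap: 0.0453
grip_force: 0.0
```

>>> {"name": "jog_arm", "arguments": {"increments": [[[0,0,0,0,0,0,120],[0,0,0,0,0,0,120],[0,0,0,0,0,0,120],[0,0,0,0,0,0,120],[0,0,0,0,0,0,120],[0,0,0,0,0,0,120],[0,0,0,0,0,0,120],[0,0,0,0,0,0,120],[0,0,0,0,0,0,120],[0,0,0,0,0,0,120],[0,0,0,0,0,0,120],[0,0,0,0,0,0,120],[0,0,0,0,0,0,120],[0,0,0,0,0,0,120],[0,0,0,0,0,0,120],[0,0,0,0,0,0,120],[0,0,0,0,0,0,120],[0,0,0,0,0,0,120],[0,0,0,0,0,0,120],[0,0,0,0,0,0,120]]]}}

```text
clock: 50.6
tcp_pos: [0.5674, -0.0748, 0.2871]
orientation: [0.0, 0.701, 0.713, -0.0]
wrist_force: [-0.2, -0.3, 0.8]
finger_gap: 0.0452
grip_force: 0.0
```

>>> {"name": "jog_arm", "arguments": {"increments": [[[0,0,0,0,0,0,120],[0,0,0,0,0,0,120],[0,0,0,0,0,0,120],[0,0,0,0,0,0,120],[0,0,0,0,0,0,120],[0,0,0,0,0,0,120],[0,0,0,0,0,0,120],[0,0,0,0,0,0,120],[0,0,0,0,0,0,120],[0,0,0,0,0,0,120],[0,0,0,0,0,0,120],[0,0,0,0,0,0,120],[0,0,0,0,0,0,120],[0,0,0,0,0,0,120],[0,0,0,0,0,0,120],[0,0,0,0,0,0,120],[0,0,0,0,0,0,120],[0,0,0,0,0,0,120],[0,0,0,0,0,0,120],[0,0,0,0,0,0,120]]]}}

```text
clock: 52.6
tcp_pos: [0.5674, -0.0748, 0.2871]
orientation: [0.0, 0.701, 0.713, -0.0]
wrist_force: [1.0, 1.0, 0.1]
finger_gap: 0.0455
grip_force: 0.0
```

>>> {"name": "jog_arm", "arguments": {"increments": [[[0,0,0,0,0,0,120],[0,0,0,0,0,0,120],[0,0,0,0,0,0,120],[0,0,0,0,0,0,120],[0,0,0,0,0,0,120],[0,0,0,0,0,0,120],[0,0,0,0,0,0,120],[0,0,0,0,0,0,120],[0,0,0,0,0,0,120],[0,0,0,0,0,0,120],[0,0,0,0,0,0,120],[0,0,0,0,0,0,120],[0,0,0,0,0,0,120],[0,0,0,0,0,0,120],[0,0,0,0,0,0,120],[0,0,0,0,0,0,120],[0,0,0,0,0,0,120],[0,0,0,0,0,0,120],[0,0,0,0,0,0,120],[0,0,0,0,0,0,120]]]}}

```text
clock: 54.6
tcp_pos: [0.5674, -0.0748, 0.2871]
orientation: [0.0, 0.701, 0.713, -0.0]
wrist_force: [-0.3, -0.2, -0.3]
finger_gap: 0.0451
grip_force: 0.0
```

>>> {"name": "jog_arm", "arguments": {"increments": [[[0,0,0,0,0,0,120],[0,0,0,0,0,0,120],[0,0,0,0,0,0,120],[0,0,0,0,0,0,120],[0,0,0,0,0,0,120],[0,0,0,0,0,0,120],[0,0,0,0,0,0,120],[0,0,0,0,0,0,120],[0,0,0,0,0,0,120],[0,0,0,0,0,0,120],[0,0,0,0,0,0,120],[0,0,0,0,0,0,120],[0,0,0,0,0,0,120],[0,0,0,0,0,0,120],[0,0,0,0,0,0,120],[0,0,0,0,0,0,120],[0,0,0,0,0,0,120],[0,0,0,0,0,0,120],[0,0,0,0,0,0,120],[0,0,0,0,0,0,120]]]}}

```text
clock: 56.6
tcp_pos: [0.5674, -0.0748, 0.2871]
orientation: [0.0, 0.701, 0.713, 0.0]
wrist_force: [0.1, -0.6, 0.3]
finger_gap: 0.0453
grip_force: 0.0
```

>>> {"name": "jog_arm", "arguments": {"increments": [[[0,0,0,0,0,0,120],[0,0,0,0,0,0,120],[0,0,0,0,0,0,120],[0,0,0,0,0,0,120],[0,0,0,0,0,0,120],[0,0,0,0,0,0,120],[0,0,0,0,0,0,120],[0,0,0,0,0,0,120],[0,0,0,0,0,0,120],[0,0,0,0,0,0,120],[0,0,0,0,0,0,120],[0,0,0,0,0,0,120],[0,0,0,0,0,0,120],[0,0,0,0,0,0,120],[0,0,0,0,0,0,120],[0,0,0,0,0,0,120],[0,0,0,0,0,0,120],[0,0,0,0,0,0,120],[0,0,0,0,0,0,120],[0,0,0,0,0,0,120]]]}}

```text
clock: 58.6
tcp_pos: [0.5674, -0.0748, 0.2871]
orientation: [0.0, 0.701, 0.713, -0.0]
wrist_force: [-0.1, 0.8, -0.3]
finger_gap: 0.0451
grip_force: 0.0
```

>>> {"name": "jog_arm", "arguments": {"increments": [[[0,0,0,0,0,0,120],[0,0,0,0,0,0,120],[0,0,0,0,0,0,120],[0,0,0,0,0,0,120],[0,0,0,0,0,0,120],[0,0,0,0,0,0,120],[0,0,0,0,0,0,120],[0,0,0,0,0,0,120],[0,0,0,0,0,0,120],[0,0,0,0,0,0,120],[0,0,0,0,0,0,120],[0,0,0,0,0,0,120],[0,0,0,0,0,0,120],[0,0,0,0,0,0,120],[0,0,0,0,0,0,120],[0,0,0,0,0,0,120],[0,0,0,0,0,0,120],[0,0,0,0,0,0,120],[0,0,0,0,0,0,120],[0,0,0,0,0,0,120]]]}}

```text
clock: 60.6
tcp_pos: [0.5674, -0.0748, 0.2871]
orientation: [0.0, 0.701, 0.713, 0.0]
wrist_force: [-0.2, 0.2, 0.2]
finger_gap: 0.0456
grip_force: 0.0
```

```bash
python3 -c "
from workcell import ticket
print(ticket.hand_in())"
```

```text
the job is handed in; nothing more can be done
None
```

I hung the pale board on the hook by its hole, let it go and handed the job in at about 61 s. It was still swaying about 5 mm (roughly 0.03 m/s) in the last pictures at 35 s. I waited 25 s more, but the camera calls had run out, so its stillness at hand-in was not checked; no verdict came back.

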